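Set the drag screw of a photo turntable

ROBOT

A 6-joint arm with a two-finger parallel gripper is mounted at the origin on the work surface. World frame = base frame: x ahead of the robot, y to its left, z up, the work surface at z = 0. Lengths are in m, angles in rad, forces in N, time in s.
With the tool pointing down it reaches from about 0.425 to 1.125 m from the base axis. Payload 14.9 kg.
Tool frame: the origin (TCP) lies at the very end of the fingers, on their centre line; the grasp point (between the pads) lies 19 mm behind it (manip.tcp_to_grasp is the distance from the TCP to the grasp point, in m); z points along the fingers, y is the line along which they close (so a half turn about z gives the same grasp; the last joint's range is limited). The gripper opens to 91 mm and grips with 3 to 60 N. Pads are 32 mm wide; open, the fingers measure 118 mm over their backs; the gripper's body (76 mm by 178 mm) begins 60 mm behind the grasp point.
Start: joints at [-1.319, 0.379, 1.734, -0, 1.028, -0.033], TCP at [0.197, -0.672, 0.214] pointing down, gripper open.
Joint ranges: [-2.77, 2.77], [-0.74, 2.19], [0, 2.66], [-1.06, 4.2], [0.31, 2.87], [-3.08, 3.08]. Speed limits (rad/s): [1.89, 1.89, 2.39, 3.14, 3.14, 3.14].

INTERFACE

Orientations are given as a rotation vector (axis times angle).
In Python, from plant import manip gives the robot as it stands.
- The arm moves only by the tool servo_tool, never from a script. Its argument "motion" is a list of rows, each a list of 3 entries, a list of its own where there are three numbers: the shift along the world's x, y, z in cm, then the turn, a rotation vector about the world's x, y, z in degrees, then the opening in per cent of the stroke, from 0 (shut) to 100 (fully open). A call has 1 to 5 rows; each row shifts and turns the commanded pose from where the row before left it; what a row does not reach is not made up. A row lasts 1/10 s, in which the tool goes at most 50 mm and 8.59 degrees, less where a joint would pass 70% of its speed; a pose out of reach is approached as far as the arm can. A call with a gripper value outside its range is refused whole. The fingers move at their own pace and stop on an object; the grip force is fixed at half the most. Time passes only in rows, so rows that do not move let the fingers close. It gives the time, the measured TCP pose, the force, the opening and the grip force at its end, in the units of the state.
- manip.get_state(): the state, without advancing time (a new reading comes with each control period).
- manip.snapshot(name): name is "scene" or "side" or "wrist"; returns (picture, depth): 480x640x3 uint8, red, green, blue; 480x640 float32, m along the optical axis (not along the pixel's ray), 0 where there is no reading.
- manip.camera_model(name): a dict with "intrinsics" (3x3 intrinsics, pixels), "R" (3x3) and "t" (3): a world point X has camera coordinates R X + t. Camera axes: x right, y down, z forward; pixel columns grow to the right and rows downward; lengths in m; the calibration is good to about 2 mm. A picture is of the moment at which its call begins: read the wrist's pose just before it. camera_model takes no time and is no camera call; for the wrist camera it gives the pose at the moment of the call.
- manip.hand_in(): hands the job in; it is judged then, once.
Trained networks look in the newest picture that a camera, given by its name, has taken for a name from the list of things; names that differ only in an ending like _2 or _b are one class to them, and where a whole thing is asked for, a point or a joint stands for the part that bears it (a point fixed in the world has none). Each returns a list of dicts, best first, with "p" (0 to 1); they miss things now and then, are a little off and sometimes report something else, mostly with a low value. They report only what shows in the picture. A call takes as long as a camera call.
- manip.look_for(camera, thing): "at" ([x, y, z] in m, in world coordinates, good to about 4 mm: the middle of the surface that is visible of it).
- manip.regions_of(camera, thing): "region" (480x640 bool, what is visible of it).
- manip.spot_point(camera, thing): "at" ([x, y, z] in m, in world coordinates, good to about 4 mm: a listed point, or the origin of a listed thing).
The state is a dict: "time": time; "joint_positions": joint angles; "qd": joint speeds; "tau": joint torques, N m; "tool_pos": TCP position; "tcp_rot": TCP orientation; "contact_force": force on the tool from outside, world axes, zero at the start; "moment": the same for the moment, N m; "gripper_width": opening from 0.0 (shut) to 1.0 (fully open); "gripper_force": force on a finger pad.
Only numpy, scipy, OpenCV 4.12 (cv2) and the standard library are available. Lean on these libraries where they do the work, as an engineer would, in place of code of your own. Each camera call takes 0.05 s, during which the arm holds its last target. There are 200 camera calls.

TASK

Set the drag of the photo turntable: turn the orange-winged knob clockwise until its screw bottoms and is finger-tight (never forced), then back it off a quarter of a turn. Then flip the blue-tipped lock lever right over towards the platter so that the setting is kept, and let go. Leave everything else where it stands, and do not knock anything over.

Things in the scene. Friction and masses are not known exactly. Their poses are not given: they have to be found in the camera images.
- unit: turntable, fixed to the desk: grey front housing 130 mm (x) by 300 mm (y) by 45 mm high; behind it a white platter 190 mm across, top 46 mm above the desk, centre at x +170 mm. Origin at the centre of the housing's underside, z up, x towards the platter, y to its left. The knob's axis is upright at x 0, y +85 mm; the lever's pivot at x -15, y -85 mm
- knob_grip (a point): drag knob: an orange wing 46 long, 14 thick, 32 tall (top 89 mm above the desk) on a black skirt 52 mm across (top at 57 mm). Point: on the knob's axis in the wing, 78 mm above the desk, 11 under its top; x along the wing's length, z up. Turns in place; clockwise from above tightens; stays where left; free to 0.7 turn from the bottom. Running friction 0.05 N m
- shoe (a point): centre of the small brake shoe (20 x 20 x 10 mm) inside the housing, out of sight, which the screw drives along the unit's x: 0.5 mm per turn; at x 50 mm in the unit when the screw is at its bottom, 0.125 mm nearer the front when a quarter turn out. Far too fine to set the screw by its measured place
- stop: steel stop in the housing, out of sight, ending the screw's travel. Origin on the knob's axis. The screw starts 0.19 to 0.48 turn from it; at which wing angle it bottoms is unknown and must be felt: from there the torque rises by 0.1 N m per 3 degrees of the wing, which drives the screw through a rubber coupling. 0.15 to 0.3 N m is finger-tight; from 0.45 the stop is damaged
- lock (a joint): angle of the lock lever, rad: 0 leaning to the front (away from the platter), 1.0 right over towards the platter. Turns about the unit's y axis, pivot 67 mm above the desk; stays where it is left, moves at under 2 N at the tip
- lock_tip (a point): centre of the blue ball at the lever's tip, 26 mm across, 80 mm from the pivot, about 137 mm above the desk at either end, 147 mm when upright; below it a 10 mm rod. Moves in the unit's x-z plane
- jar: bystander: round amber glass jar with a white cap, 48 mm across, 50 mm tall, standing on the platter; origin at the centre of its underside
- lens_cap: bystander: black lens cap, disc 42 mm across, 8 mm thick, lying on the housing between knob and lever; origin at the centre of its underside
- perfume: bystander: clear bottle with brass cap, 48 mm across, 100 mm tall; origin at the centre of its underside
- polish: bystander: red nail polish bottle, 32 mm across, 65 mm tall; origin at the centre of its underside
- lipstick: bystander: brass lipstick tube, 21 mm across, 75 mm tall; origin at the centre of its underside
- compact: bystander: pink round compact, 72 mm across, 16 mm thick; origin at the centre of its underside
- driver: bystander: yellow screwdriver lying flat, 160 mm long, 26 mm thick; origin at the centre of its underside

How it is judged:
On the way, in this order (a step that is already met when the one before it is completed fails the run):
1. the screw is bottomed and finger-tight (over 4 N at the stop) (contact force between stop and unit above 4 N), for 0.05 s.
2. the screw is backed off by a quarter turn, within 25 degrees (x of shoe in the frame of unit between 0.049845 and 0.049915 m), for 0.3 s.
3. the lock lever is flipped over with the screw still a quarter turn out (all of step 2 and value of joint lock above 0.8 rad), for 0.2 s.
At the end, for the whole second after the job is handed in: The screw stands a quarter turn (within 25 degrees; 0.085 to 0.155 mm of the shoe) out from its bottom, the lock lever is over (past 0.8 rad), both are released, and all bystanders stand upright where they were (all of step 3 and contact force between unit and the fingers below 0.1 N and angle between each of jar, lens_cap, perfume, polish, lipstick, compact, driver's own z axis and vertical below 0.2 rad); the robot touches nothing.
It fails at once if the screw is forced against its stop (over 20 N at the stop) (contact force between stop and unit above 20 N).
It fails at once if a bystander is displaced by over 15 mm or tipped (distance of any of jar, lens_cap, perfume, polish, lipstick, compact, driver from where it was at the start of the episode above 0.015 m or angle between any of jar, lens_cap, perfume, polish, lipstick, compact, driver's own z axis and vertical above 0.3 rad).
It also fails if it takes over 61 s, if anything falls off the work surface, if the arm or the gripper's body presses on something with over 40 N, if the wrist force passes 120 N, or if a joint passes its speed limit or range.

## Working session

There is one attempt and no reset: what is moved stays moved. The work goes in short steps, Python scripts to look and compute and a tool call to move; the robot and the scene stay as the last step left them, time stands still between calls to the robot, and variables do not carry over. Pictures are saved under pics/ and viewed, at most 10 in all, crops included, and the job is handed in when it is done.

Besides the shell and the picture viewer there is one more tool, called after ">>>" by a JSON object that holds its "op" and its "data", one argument or row to a line. servo_tool: Moves the arm, as the interface text tells. Its arguments: {"type":"object","properties":{"motion":{"type":"array"}},"required":["motion"]}

```bash
mkdir -p pics
python3 - <<'E'
from plant import manip
import cv2,numpy as np
s=manip.get_state();print(s)
for c in("scene","side"):
    im,d=manip.snapshot(c);cv2.imwrite(f"pics/{c}0.png",im[:,:,::-1])
    m=manip.camera_model(c);print(c,np.round(-m["R"].T@m["t"],3))
    for t in("unit","knob_grip","lock_tip","jar","lens_cap","perfume","polish","lipstick","compact","driver"):
        print(t,[(np.round(r["at"],3).tolist(),round(r["p"],2)) for r in manip.spot_point(c,t)[:2]])
E
```

```text
{'time': 0.0, 'joint_positions': array([-1.31931090e+00,  3.79424845e-01,  1.73478561e+00, -3.50404833e-05,
        1.02848917e+00, -3.32996470e-02]), 'qd': array([ 0.00097479,  0.00108991,  0.00069294, -0.00065868,  0.00077933,
       -0.00140685]), 'tau': array([-2.19410367e-04, -7.63727188e+01, -4.34369516e+01,  6.51457999e-02,
        4.24714421e-02, -1.26119853e-04]), 'tool_pos': array([ 0.19655326, -0.67142157,  0.21327447]), 'tcp_rot': array([-3.10870748e+00, -4.45701635e-01,  2.36083309e-04]), 'contact_force': array([0.78229654, 0.60618322, 0.22668638]), 'moment': array([ 0.02165807, -0.04703261,  0.01726516]), 'gripper_force': 0.0, 'gripper_width': 1.0020083868161311}
scene [ 1.121 -0.101  1.142]
unit [([0.546, 0.097, -0.004], 0.9)]
knob_grip [([0.525, 0.182, 0.079], 0.69), ([0.518, 0.002, 0.139], 0.69)]
lock_tip [([0.518, 0.004, 0.14], 0.43)]
jar [([0.691, 0.158, 0.046], 0.64), ([0.458, 0.433, 0.003], 0.57)]
lens_cap [([0.514, 0.088, 0.044], 0.55), ([0.517, 0.004, 0.138], 0.52)]
perfume [([0.584, -0.418, 0.003], 0.56), ([0.545, 0.094, -0.003], 0.37)]
polish [([0.404, -0.388, -0.0], 0.61)]
lipstick [([0.46, 0.434, 0.002], 0.46), ([0.522, 0.183, 0.08], 0.31)]
compact [([0.603, 0.444, 0.001], 0.62), ([0.69, 0.16, 0.045], 0.45)]
driver [([0.315, -0.253, 0.001], 0.81)]
side [0.448 1.028 0.765]
unit []
knob_grip [([0.526, 0.182, 0.076], 0.72)]
lock_tip [([0.517, 0.089, 0.042], 0.65), ([0.519, 0.008, 0.138], 0.57)]
jar [([0.69, 0.16, 0.047], 0.93)]
lens_cap [([0.515, 0.088, 0.048], 0.55), ([0.609, 0.438, 0.001], 0.26)]
perfume []
polish [([0.401, -0.385, 0.003], 0.69)]
lipstick [([0.398, -0.388, 0.003], 0.51), ([0.526, 0.187, 0.079], 0.3)]
compact [([0.611, 0.439, 0.001], 0.66)]
driver [([0.314, -0.252, 0.0], 0.54)]
```

```bash
cat > h.py <<'E'
from plant import manip
import cv2,numpy as np
def pts(c,im,d,mask):
    m=manip.camera_model(c);v,u=np.nonzero(mask&(d>0));z=d[v,u]
    X=np.linalg.inv(m["intrinsics"])@np.array([u*z,v*z,z])
    return (m["R"].T@(X-np.array(m["t"])[:,None])).T
def wing(c,name=None,near=(0.526,0.182)):
    im,d=manip.snapshot(c)
    if name: cv2.imwrite(f"pics/{name}.png",im[:,:,::-1])
    h=cv2.cvtColor(im,cv2.COLOR_RGB2HSV)
    P=pts(c,im,d,(h[...,0]>3)&(h[...,0]<22)&(h[...,1]>120)&(h[...,2]>60))
    P=P[np.hypot(P[:,0]-near[0],P[:,1]-near[1])<.035]
    P=P[(P[:,2]>.083)&(P[:,2]<.095)]
    r=cv2.minAreaRect((P[:,:2]*1000).astype(np.float32))
    w,V=np.linalg.eigh(np.cov(P[:,:2].T));a=np.degrees(np.arctan2(V[1,1],V[0,1]))
    print(c,len(P),"rect",r,"pca",(a+90)%180-90,P.mean(0))
E
python3 -c "
from h import *
wing('scene');wing('side')"
```

```text
scene 73 rect ((525.9212646484375, 183.2152099609375), (15.008187294006348, 45.8651123046875), 14.786954879760742) pca -77.04704617107245 [0.52681039 0.17967213 0.08998632]
side 97 rect ((525.6741333007812, 185.0875244140625), (14.678128242492676, 46.62655258178711), 15.706212043762207) pca -75.41646227934842 [0.52593403 0.18656889 0.08793444]
```

View pics/scene0.png

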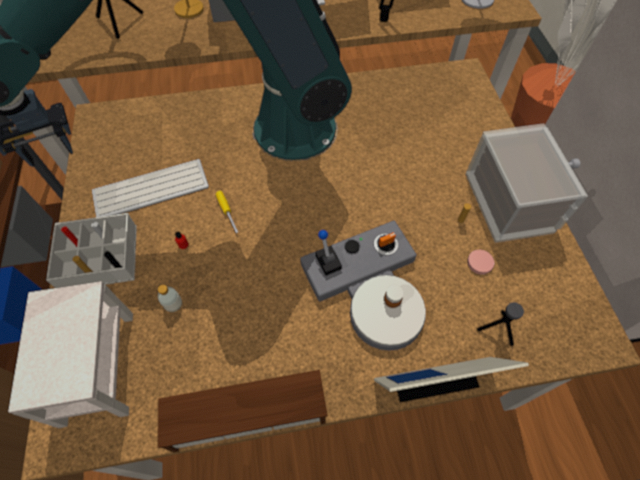

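View pics/side0.png

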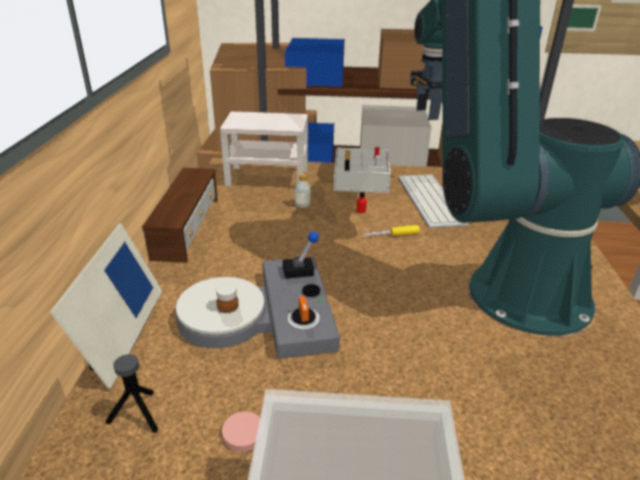

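>>> {"op": "servo_tool", "data": {
  "motion": [
    [[3,3.2,0],[0,0,0],100],
    [[3,3.2,0],[0,0,0],100],
    [[3,3.2,0],[0,0,0],100],
    [[3,3.2,0],[0,0,8],100],
    [[3,3.2,0],[0,0,8],100]
  ]
}}

```text
time: 1.7
tool_pos: [0.3476, -0.5105, 0.2141]
tcp_rot: [3.015, 0.882, 0.0]
contact_force: [0.5, 0.3, -0.9]
gripper_width: 0.998
gripper_force: 0.0
```

>>> {"op": "servo_tool", "data": {
  "motion": [
    [[1.2,4.6,0],[0,0,8],100],
    [[1.2,4.6,0],[0,0,8],100],
    [[1.2,4.6,0],[0,0,8],100],
    [[1.2,4.6,0],[0,0,8],100],
    [[1.2,4.6,0],[0,0,8],100]
  ]
}}

```text
time: 2.2
tool_pos: [0.4068, -0.2801, 0.2141]
tcp_rot: [2.531, 1.86, 0.0]
contact_force: [0.6, -0.7, 0.1]
gripper_width: 0.996
gripper_force: 0.0
```

>>> {"op": "servo_tool", "data": {
  "motion": [
    [[1.2,4.6,0],[0,0,8],100],
    [[1.2,4.6,0],[0,0,8],100],
    [[1.2,4.6,0],[0,0,8],100],
    [[1.2,4.6,0],[0,0,8],100],
    [[1.2,4.6,0],[0,0,0],100]
  ]
}}

```text
time: 2.7
tool_pos: [0.4669, -0.0499, 0.2143]
tcp_rot: [1.92, 2.485, 0.001]
contact_force: [1.0, -1.6, 0.1]
gripper_width: 1.002
gripper_force: 0.0
```

>>> {"op": "servo_tool", "data": {
  "motion": [
    [[1.2,4.7,0],[0,0,0],100],
    [[1.2,4.7,0],[0,0,0],100],
    [[1.2,4.7,0],[0,0,0],100],
    [[1.2,4.7,0],[0,0,0],100],
    [[1.1,4.5,0],[0,0,0],100]
  ]
}}

```text
time: 3.2
tool_pos: [0.5259, 0.1835, 0.2142]
tcp_rot: [1.927, 2.481, 0.001]
contact_force: [0.7, 0.2, 0.7]
gripper_width: 1.0
gripper_force: 0.0
```

>>> {"op": "servo_tool", "data": {
  "motion": [
    [[0,0,-4],[0,0,0],100],
    [[0,0,0],[0,0,0],100]
  ]
}}

```text
time: 3.4
tool_pos: [0.5233, 0.1815, 0.1703]
tcp_rot: [-1.923, -2.48, 0.008]
contact_force: [-1.1, -0.0, 0.1]
gripper_width: 0.999
gripper_force: 0.0
```

```bash
python3 -c "
from h import *
wing('wrist','w1');print([(r['at'],r['p']) for r in manip.spot_point('wrist','knob_grip')])
s=manip.get_state();print(s['tool_pos'],s['tcp_rot'],s['joint_positions'],s['moment'],s['tau'][5],s['time'])"
```

```text
wrist 1079 rect ((525.580810546875, 183.1427764892578), (13.575905799865723, 44.98716735839844), 14.831094741821289) pca -74.78208784057847 [0.52577639 0.18308906 0.08994634]
[([0.5215, 0.1873, 0.076], 0.86)]
[0.52506471 0.18072657 0.17389514] [-1.92671661 -2.47991193  0.00269936] [ 2.89545817e-01  2.08576093e-01  2.04761362e+00 -5.42395802e-05
  8.87486225e-01  3.98125316e-02] [ 0.01564252 -0.12599991  0.02098944] 0.01294237794354558 3.5
```

View pics/w1.png

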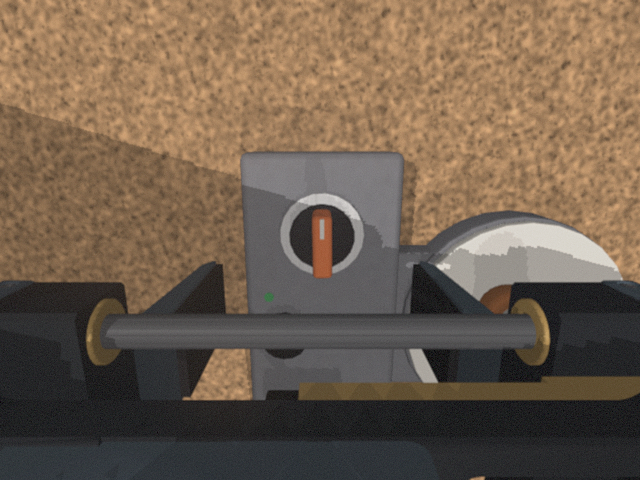

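The wrist picture shows the orange wing at about (322, 242), between the two fingers and parallel to the pads. The lens cap is at about (285, 335), clear of the knob. I'm descending and gripping.

>>> {"op": "servo_tool", "data": {
  "motion": [
    [[0,0.1,-4],[0,0,0],100],
    [[0,0,-4],[0,0,0],100],
    [[0,0,-2.8],[0,0,0],100],
    [[0,0,0],[0,0,0],100],
    [[0,0,0],[0,0,0],100]
  ]
}}

```text
time: 4.0
tool_pos: [0.5266, 0.1818, 0.0676]
tcp_rot: [1.928, 2.48, 0.001]
contact_force: [0.1, -0.2, -0.1]
gripper_width: 0.998
gripper_force: 0.0
```

>>> {"op": "servo_tool", "data": {
  "motion": [
    [[0,0,0],[0,0,0],0],
    [[0,0,0],[0,0,0],0],
    [[0,0,0],[0,0,0],0],
    [[0,0,0],[0,0,0],0],
    [[0,0,0],[0,0,0],0]
  ]
}}

```text
time: 4.5
tool_pos: [0.5258, 0.1823, 0.0662]
tcp_rot: [1.927, 2.481, 0.0]
contact_force: [-0.9, -0.2, 0.0]
gripper_width: 0.593
gripper_force: 0.0
```

```bash
cat > st.py <<'E'
from plant import manip
import numpy as np,time
s=manip.get_state();r=s['tcp_rot']
a=np.degrees(2*np.arctan2(r[1],r[0]))-90
print(round(s['time'],2),np.round(s['tool_pos'],4),"yaw",round((a+180)%360-180,2),"F",np.round(s['contact_force'],2),"M",np.round(s['moment'],3),"tau6",round(s['tau'][5],3),"q6",round(np.degrees(s['joint_positions'][5]),1),"w",round(s['gripper_width'],3),round(s['gripper_force'],1))
E
python3 st.py
```

```text
4.5 [0.5258 0.1823 0.0662] yaw 14.32 F [-0.94 -0.2   0.05] M [-0.033 -0.106  0.002] tau6 -0.0 q6 2.4 w 0.593 0.0
```

>>> {"op": "servo_tool", "data": {
  "motion": [
    [[0,0,0],[0,0,0],0],
    [[0,0,0],[0,0,0],0],
    [[0,0,0],[0,0,0],0],
    [[0,0,0],[0,0,0],0],
    [[0,0,0],[0,0,0],0]
  ]
}}

```text
time: 5.0
tool_pos: [0.5257, 0.1822, 0.0659]
tcp_rot: [-1.927, -2.481, 0.0]
contact_force: [0.4, 0.5, 0.2]
gripper_width: 0.158
gripper_force: 3.0
```

>>> {"op": "servo_tool", "data": {
  "motion": [
    [[0,0,0],[0,0,0],0],
    [[0,0,0],[0,0,0],0],
    [[0,0,0],[0,0,0],0]
  ]
}}

```text
time: 5.3
tool_pos: [0.5257, 0.1822, 0.0659]
tcp_rot: [1.927, 2.481, -0.0]
contact_force: [0.3, 0.8, -0.4]
gripper_width: 0.152
gripper_force: 30.0
```

```bash
python3 st.py
```

```text
5.3 [0.5257 0.1822 0.0659] yaw 14.32 F [ 0.3   0.83 -0.45] M [-0.111 -0.217 -0.039] tau6 0.028 q6 2.4 w 0.152 30.0
```

>>> {"op": "servo_tool", "data": {
  "motion": [
    [[0,0,0],[0,0,-6],0],
    [[0,0,0],[0,0,-6],0],
    [[0,0,0],[0,0,-6],0],
    [[0,0,0],[0,0,-6],0],
    [[0,0,0],[0,0,-6],0]
  ]
}}

```text
time: 5.8
tool_pos: [0.5254, 0.1821, 0.0659]
tcp_rot: [-2.508, -1.892, 0.001]
contact_force: [-1.4, 1.4, 1.0]
gripper_width: 0.149
gripper_force: 30.0
```

```bash
python3 st.py
```

```text
5.8 [0.5254 0.1821 0.0659] yaw -15.93 F [-1.43  1.37  0.99] M [0.046 0.34  0.076] tau6 -2.133 q6 32.6 w 0.149 30.0
```

>>> {"op": "servo_tool", "data": {
  "motion": [
    [[0,0,0],[0,0,-6],0],
    [[0,0,0],[0,0,-6],0],
    [[0,0,0],[0,0,-6],0],
    [[0,0,0],[0,0,-6],0],
    [[0,0,0],[0,0,-3],0]
  ]
}}

```text
time: 6.3
tool_pos: [0.5251, 0.1823, 0.0659]
tcp_rot: [-2.88, -1.255, 0.002]
contact_force: [-2.3, 1.3, 2.5]
gripper_width: 0.154
gripper_force: 30.0
```

```bash
python3 st.py
```

```text
6.3 [0.5251 0.1823 0.0659] yaw -42.92 F [-2.3   1.32  2.53] M [0.378 0.691 0.121] tau6 -0.162 q6 59.6 w 0.154 30.0
```

>>> {"op": "servo_tool", "data": {
  "motion": [
    [[0,0,0],[0,0,-2],0],
    [[0,0,0],[0,0,-2],0],
    [[0,0,0],[0,0,-2],0],
    [[0,0,0],[0,0,0],0]
  ]
}}

```text
time: 6.7
tool_pos: [0.5251, 0.1823, 0.0659]
tcp_rot: [-2.94, -1.107, 0.002]
contact_force: [-4.6, 2.1, 3.3]
gripper_width: 0.151
gripper_force: 30.0
```

```bash
python3 st.py
```

```text
6.7 [0.5251 0.1823 0.0659] yaw -48.72 F [-4.6   2.08  3.29] M [ 0.523  0.898 -0.003] tau6 0.698 q6 65.4 w 0.151 30.0
```

>>> {"op": "servo_tool", "data": {
  "motion": [
    [[0,0,0],[0,0,-2],0],
    [[0,0,0],[0,0,-2],0],
    [[0,0,0],[0,0,-2],0],
    [[0,0,0],[0,0,0],0]
  ]
}}

```text
time: 7.1
tool_pos: [0.5251, 0.1823, 0.0658]
tcp_rot: [-2.993, -0.952, 0.002]
contact_force: [-6.3, 3.9, 4.8]
gripper_width: 0.151
gripper_force: 30.0
```

```bash
python3 st.py
```

```text
7.1 [0.5251 0.1823 0.0658] yaw -54.7 F [-6.26  3.87  4.79] M [0.725 1.04  0.057] tau6 0.623 q6 71.4 w 0.151 30.0
```

>>> {"op": "servo_tool", "data": {
  "motion": [
    [[-0.08,0.05,0],[0,0,-2],0],
    [[0,0,0],[0,0,-2],0],
    [[0,0,0],[0,0,-2],0],
    [[0,0,0],[0,0,0],0]
  ]
}}

```text
time: 7.5
tool_pos: [0.5248, 0.1826, 0.0659]
tcp_rot: [3.039, 0.796, -0.0]
contact_force: [-1.3, 0.1, 1.4]
gripper_width: 0.148
gripper_force: 30.0
```

```bash
python3 st.py
```

```text
7.5 [0.5248 0.1826 0.0659] yaw -60.66 F [-1.35  0.1   1.36] M [-0.119  0.26  -0.014] tau6 0.693 q6 77.4 w 0.148 30.0
```

>>> {"op": "servo_tool", "data": {
  "motion": [
    [[0,0,0],[0,0,-2],0],
    [[0,0,0],[0,0,-2],0],
    [[0,0,0],[0,0,-2],0],
    [[0,0,0],[0,0,0],0]
  ]
}}

```text
time: 7.9
tool_pos: [0.5247, 0.1826, 0.0659]
tcp_rot: [3.076, 0.636, -0.0]
contact_force: [-1.5, 0.3, 0.3]
gripper_width: 0.151
gripper_force: 30.0
```

```bash
python3 st.py
```

```text
7.9 [0.5247 0.1826 0.0659] yaw -66.62 F [-1.53  0.26  0.28] M [-0.004  0.27   0.006] tau6 0.692 q6 83.4 w 0.151 30.0
```

>>> {"op": "servo_tool", "data": {
  "motion": [
    [[0,0,0],[0,0,-2],0],
    [[0,0,0],[0,0,-2],0],
    [[0,0,0],[0,0,-2],0],
    [[0,0,0],[0,0,-1],0]
  ]
}}

```text
time: 8.3
tool_pos: [0.5247, 0.1827, 0.0659]
tcp_rot: [-3.11, -0.447, 0.0]
contact_force: [-2.5, 0.4, -0.2]
gripper_width: 0.148
gripper_force: 30.0
```

```bash
python3 st.py
```

```text
8.3 [0.5247 0.1827 0.0659] yaw -73.64 F [-2.54  0.38 -0.16] M [0.152 0.521 0.038] tau6 0.014 q6 90.4 w 0.148 30.0
```

>>> {"op": "servo_tool", "data": {
  "motion": [
    [[0,0,0],[0,0,-2],0],
    [[0,0,0],[0,0,-2],0],
    [[0,0,0],[0,0,-2],0],
    [[0,0,0],[0,0,-1],0]
  ]
}}

```text
time: 8.7
tool_pos: [0.5248, 0.1828, 0.0659]
tcp_rot: [-3.131, -0.256, 0.0]
contact_force: [-2.2, 1.9, 0.5]
gripper_width: 0.153
gripper_force: 30.0
```

```bash
python3 st.py
```

```text
8.7 [0.5248 0.1828 0.0659] yaw -80.67 F [-2.2   1.88  0.53] M [0.375 0.535 0.05 ] tau6 0.015 q6 97.5 w 0.153 30.0
```

>>> {"op": "servo_tool", "data": {
  "motion": [
    [[0,0,0],[0,0,-2],0],
    [[0,0,0],[0,0,-2],0],
    [[0,0,0],[0,0,-2],0],
    [[0,0,0],[0,0,-2],0]
  ]
}}

```text
time: 9.1
tool_pos: [0.5247, 0.1828, 0.0659]
tcp_rot: [-3.141, -0.036, 0.0]
contact_force: [-2.1, 2.5, -0.2]
gripper_width: 0.151
gripper_force: 30.0
```

```bash
python3 st.py
```

```text
9.1 [0.5247 0.1828 0.0659] yaw -88.68 F [-2.12  2.54 -0.17] M [0.793 0.59  0.237] tau6 -0.508 q6 105.5 w 0.151 30.0
```

```bash
python3 -c "
from plant import manip
import numpy as np
M=[]
for i in range(6):
    manip.snapshot('side');M.append(manip.get_state()['moment'])
print(np.round(M,3),np.mean(M,0))"; python3 st.py
```

```text
[[0.785 0.631 0.239]
 [0.811 0.645 0.188]
 [0.9   0.721 0.225]
 [0.944 0.691 0.216]
 [0.903 0.729 0.247]
 [0.958 0.694 0.189]] [0.8833754  0.68528721 0.21745689]
9.4 [0.5248 0.1828 0.0659] yaw -88.59 F [-2.95  4.9   0.21] M [0.958 0.694 0.189] tau6 0.211 q6 105.4 w 0.152 30.0
```

>>> {"op": "servo_tool", "data": {
  "motion": [
    [[0,0,0],[0,0,-1.5],0],
    [[0,0,0],[0,0,0],0],
    [[0,0,0],[0,0,0],0]
  ]
}}

```text
time: 9.7
tool_pos: [0.5248, 0.1828, 0.0659]
tcp_rot: [-3.141, 0.002, 0.0]
contact_force: [-4.3, 5.7, 0.6]
gripper_width: 0.153
gripper_force: 30.0
```

```bash
python3 -c "
from plant import manip
import numpy as np
M=[]
for i in range(4):
    manip.snapshot('side');M.append(manip.get_state()['moment'])
print(np.mean(M,0))"; python3 st.py
```

```text
[0.98818873 0.69913912 0.27198089]
9.9 [0.5248 0.1829 0.0659] yaw -90.08 F [-3.52  4.47  0.15] M [0.977 0.67  0.247] tau6 0.266 q6 106.9 w 0.154 30.0
```

>>> {"op": "servo_tool", "data": {
  "motion": [
    [[0,0,0],[0,0,6],0],
    [[0,0,0],[0,0,6],0],
    [[0,0,0],[0,0,6],0],
    [[0,0,0],[0,0,6],0],
    [[0,0,0],[0,0,6],0]
  ]
}}

```text
time: 10.4
tool_pos: [0.5248, 0.1825, 0.0659]
tcp_rot: [3.033, 0.817, -0.0]
contact_force: [-2.4, 0.5, 0.6]
gripper_width: 0.149
gripper_force: 30.0
```

>>> {"op": "servo_tool", "data": {
  "motion": [
    [[0.08,-0.05,0],[0,0,6],0],
    [[0,0,0],[0,0,6],0],
    [[0,0,0],[0,0,6],0],
    [[0,0,0],[0,0,6],0],
    [[0,0,0],[0,0,6],0]
  ]
}}

```text
time: 10.9
tool_pos: [0.5253, 0.1821, 0.0659]
tcp_rot: [-2.718, -1.574, 0.001]
contact_force: [-3.9, 1.4, 2.1]
gripper_width: 0.15
gripper_force: 30.0
```

>>> {"op": "servo_tool", "data": {
  "motion": [
    [[0,0,0],[0,0,6],0],
    [[0,0,0],[0,0,6],0],
    [[0,0,0],[0,0,6],0],
    [[0,0,0],[0,0,6],0],
    [[0,0,0],[0,0,6],0]
  ]
}}

```text
time: 11.4
tool_pos: [0.5256, 0.1821, 0.0659]
tcp_rot: [-2.219, -2.224, 0.0]
contact_force: [-1.9, 1.3, -0.5]
gripper_width: 0.155
gripper_force: 30.0
```

>>> {"op": "servo_tool", "data": {
  "motion": [
    [[0,0,0],[0,0,6],0],
    [[0,0,0],[0,0,1.5],0],
    [[0,0,0],[0,0,0],0],
    [[0,0,0],[0,0,0],0],
    [[0,0,0],[0,0,0],0]
  ]
}}

```text
time: 11.9
tool_pos: [0.5257, 0.1821, 0.0659]
tcp_rot: [2.077, 2.357, -0.0]
contact_force: [-0.6, 0.3, -0.9]
gripper_width: 0.15
gripper_force: 30.0
```

```bash
python3 st.py
```

```text
11.9 [0.5257 0.1821 0.0659] yaw 7.25 F [-0.63  0.25 -0.86] M [ 0.032  0.216 -0.081] tau6 -0.008 q6 9.5 w 0.15 30.0
```

>>> {"op": "servo_tool", "data": {
  "motion": [
    [[0,0,0],[0,0,0],60],
    [[0,0,0],[0,0,0],60],
    [[0,0,0],[0,0,0],60],
    [[0,0,0],[0,0,0],60],
    [[0,0,0],[0,0,0],60]
  ]
}}

```text
time: 12.4
tool_pos: [0.5257, 0.1822, 0.066]
tcp_rot: [2.075, 2.359, 0.0]
contact_force: [-0.5, 0.7, 0.2]
gripper_width: 0.557
gripper_force: 0.0
```

>>> {"op": "servo_tool", "data": {
  "motion": [
    [[0,0,2],[0,0,0],60],
    [[0,0,4],[0,0,0],60],
    [[0,0,4],[0,0,0],60],
    [[0,0,3.5],[0,0,0],0],
    [[-1.5,-3.5,0],[0,0,7],0]
  ]
}}

```text
time: 12.9
tool_pos: [0.5144, 0.1493, 0.206]
tcp_rot: [1.922, 2.479, 0.011]
contact_force: [0.1, -0.3, -1.3]
gripper_width: 0.453
gripper_force: 0.0
```

```bash
python3 -c "
from h import *
wing('scene');wing('side')
for c in('scene','side'):
  im,d=manip.snapshot(c);h=cv2.cvtColor(im,cv2.COLOR_RGB2HSV)
  P=pts(c,im,d,(h[...,0]>105)&(h[...,0]<130)&(h[...,1]>150)&(h[...,2]>60));P=P[np.hypot(P[:,0]-.517,P[:,1]-.004)<.04]
  P=P[P[:,2]>.11]
  A=np.c_[2*P,np.ones(len(P))]
  m=manip.camera_model(c);cam=-m['R'].T@m['t'];q=P.mean(0);e=(q-cam)/np.linalg.norm(q-cam)
  print(c,len(P),q,q+e*.0087)
"; python3 st.py
```

```text
scene 69 rect ((525.2654418945312, 182.26953125), (14.34790325164795, 45.277069091796875), 5.595247268676758) pca -86.03128527197501 [0.52657943 0.18033576 0.08960278]
side 100 rect ((525.4730224609375, 185.51754760742188), (12.519450187683105, 45.64655303955078), 5.448875427246094) pca -84.43942672292133 [0.52543883 0.18756005 0.08826907]
scene 48 [0.5231388  0.00557592 0.14902889] [0.5186739  0.00637078 0.14160441]
side 57 [0.51825386 0.014897   0.14522634] [0.51876424 0.0074876  0.14069529]
13.1 [0.5106 0.1468 0.2011] yaw 14.21 F [ 0.02  0.47 -0.33] M [ 0.018 -0.126  0.005] tau6 -0.507 q6 -0.7 w 0.279 0.0
```

>>> {"op": "servo_tool", "data": {
  "motion": [
    [[-1.2,-4.5,0],[0,0,0],0],
    [[-1.2,-4.5,0],[0,0,0],0],
    [[-1,-4.2,0],[0,0,0],0],
    [[0,-2,-3],[0,0,0],0],
    [[0,0,-4.5],[0,0,0],0]
  ]
}}

```text
time: 13.6
tool_pos: [0.4788, -0.0066, 0.1269]
tcp_rot: [1.929, 2.474, 0.005]
contact_force: [1.5, 1.2, -0.2]
gripper_width: 0.007
gripper_force: 0.0
```

>>> {"op": "servo_tool", "data": {
  "motion": [
    [[0,0,0],[0,0,0],0],
    [[0,0,0],[0,0,0],0]
  ]
}}

```text
time: 13.8
tool_pos: [0.4766, -0.0044, 0.126]
tcp_rot: [-1.927, -2.479, 0.002]
contact_force: [-0.0, -0.6, 0.3]
gripper_width: 0.008
gripper_force: 0.0
```

```bash
python3 -c "
from h import *
im,d=manip.snapshot('scene');cv2.imwrite('pics/s2.png',cv2.resize(im[200:320,260:440,::-1],None,fx=4,fy=4))"; python3 st.py
```

```text
13.85 [ 0.4775 -0.0043  0.1271] yaw 14.33 F [0.12 0.21 0.94] M [ 0.016 -0.08   0.017] tau6 0.02 q6 -17.6 w 0.001 0.0
```

View pics/s2.png

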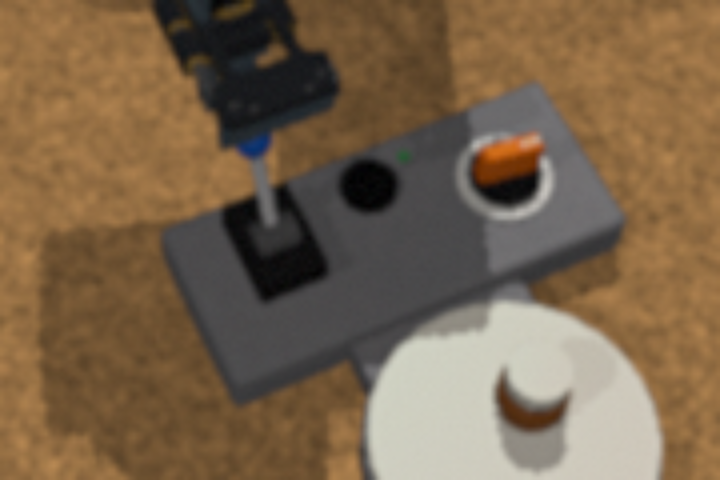

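The finger pair sits just in front of the blue ball, at crop position (252, 143), and the lever still leans to the front. I'm pushing it along the unit's x axis.

>>> {"op": "servo_tool", "data": {
  "motion": [
    [[1,0.25,0],[0,0,0],0],
    [[1,0.25,0],[0,0,0],0],
    [[1,0.25,0],[0,0,0],0],
    [[1,0.25,0.3],[0,0,0],0],
    [[1,0.25,0.2],[0,0,0],0]
  ]
}}

```text
time: 14.35
tool_pos: [0.5279, 0.008, 0.1315]
tcp_rot: [1.927, 2.481, 0.0]
contact_force: [-0.4, -0.0, 0.6]
gripper_width: 0.004
gripper_force: 0.6
```

>>> {"op": "servo_tool", "data": {
  "motion": [
    [[1,0.25,0],[0,0,0],0],
    [[1,0.25,-0.2],[0,0,0],0],
    [[0.8,0.2,-0.3],[0,0,0],0],
    [[0,0,0],[0,0,0],0],
    [[0,0,0],[0,0,0],0]
  ]
}}

```text
time: 14.85
tool_pos: [0.5544, 0.0147, 0.1255]
tcp_rot: [-1.927, -2.481, 0.001]
contact_force: [-0.7, 0.8, -0.7]
gripper_width: 0.003
gripper_force: 0.0
```

```bash
python3 -c "
from h import *
im,d=manip.snapshot('scene');cv2.imwrite('pics/s3.png',cv2.resize(im[200:320,260:440,::-1],None,fx=4,fy=4))
print([(r['at'],r['p']) for c in('scene','side') for r in manip.spot_point(c,'lock_tip') if c=='scene' or manip.snapshot(c)])"; python3 st.py
```

```text
[([0.5154, 0.0064, 0.1395], 0.71)]
15.05 [0.5544 0.0146 0.126 ] yaw 14.31 F [-0.32  0.25  0.62] M [-0.058 -0.149 -0.011] tau6 -0.001 q6 -15.2 w 0.006 0.0
```

View pics/s3.png

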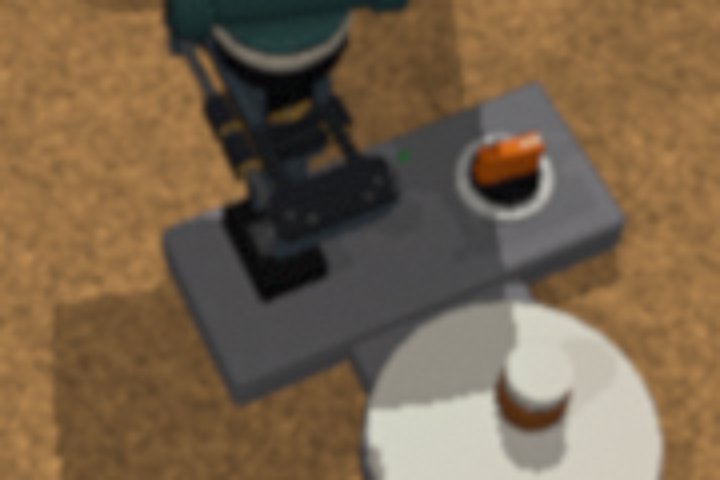

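```bash
python3 -c "
from h import *
im,d=manip.snapshot('side');cv2.imwrite('pics/s4.png',cv2.resize(im[190:370,170:410,::-1],None,fx=3,fy=3))
h=cv2.cvtColor(im,cv2.COLOR_RGB2HSV)
P=pts('side',im,d,(h[...,0]>105)&(h[...,0]<130)&(h[...,1]>150)&(h[...,2]>60));P=P[np.hypot(P[:,0]-.55,P[:,1]-.01)<.09];P=P[P[:,2]>.1];print(len(P),P.mean(0) if len(P) else 0)
print([(r['at'],r['p']) for r in manip.spot_point('side','lock_tip')])"
```

```text
67 [0.5661959  0.03130103 0.20124515]
[([0.5762, 0.0227, 0.1432], 0.72)]
```

View pics/s4.png

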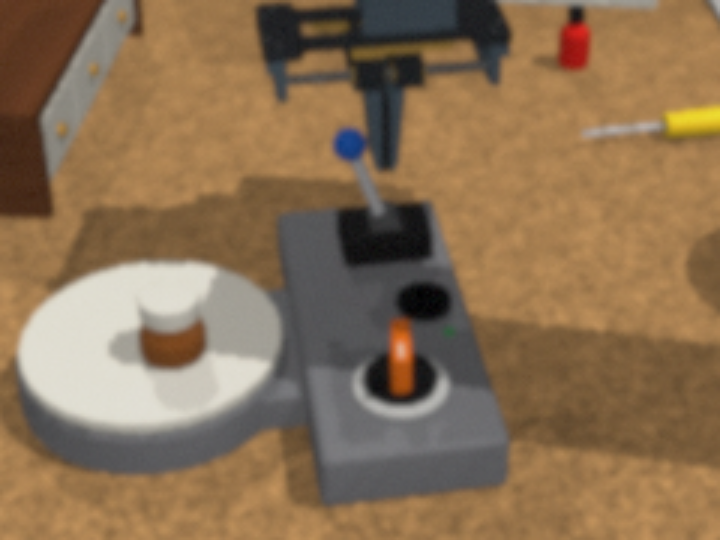

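The side view shows the blue ball at (348, 143) already over towards the platter, with the fingers behind it. It is slightly short of its end, so I'm pushing about 1.2 cm more.

>>> {"op": "servo_tool", "data": {
  "motion": [
    [[0.5,0.12,-0.2],[0,0,0],0],
    [[0.5,0.12,-0.2],[0,0,0],0],
    [[0.2,0.05,0],[0,0,0],0],
    [[0,0,0],[0,0,0],0],
    [[0,0,0],[0,0,0],0]
  ]
}}

```text
time: 15.65
tool_pos: [0.5668, 0.0176, 0.1219]
tcp_rot: [1.927, 2.481, 0.0]
contact_force: [0.2, -0.3, 0.0]
gripper_width: 0.007
gripper_force: 0.0
```

>>> {"op": "servo_tool", "data": {
  "motion": [
    [[-2,-0.5,0],[0,0,0],0],
    [[-3,-0.75,0],[0,0,0],0],
    [[-1,-0.2,4],[0,0,0],0],
    [[0,0,4.5],[0,0,0],0],
    [[0,0,4],[0,0,0],0]
  ]
}}

```text
time: 16.15
tool_pos: [0.5062, 0.003, 0.2489]
tcp_rot: [1.927, 2.481, 0.0]
contact_force: [0.6, -0.9, 0.4]
gripper_width: 0.009
gripper_force: 0.0
```

```bash
python3 -c "
from h import *
im,d=manip.snapshot('side');cv2.imwrite('pics/s5.png',cv2.resize(im[190:370,170:410,::-1],None,fx=3,fy=3))
print([(r['at'],r['p']) for r in manip.spot_point('side','lock_tip')])
wing('side')
im,d=manip.snapshot('scene')
print([(r['at'],r['p']) for r in manip.spot_point('scene','lock_tip')])"; python3 st.py
```

```text
[([0.5876, 0.0232, 0.137], 0.67)]
side 100 rect ((525.7019653320312, 185.0396270751953), (12.530957221984863, 46.46589279174805), 4.90577507019043) pca -84.38132714064994 [0.52551241 0.18743971 0.08811519]
[([0.5888, 0.0242, 0.1378], 0.66)]
16.4 [0.5063 0.0031 0.2465] yaw 14.32 F [ 0.4  -0.01 -0.19] M [-0.028 -0.044  0.   ] tau6 0.001 q6 -16.6 w 0.003 0.0
```

View pics/s5.png

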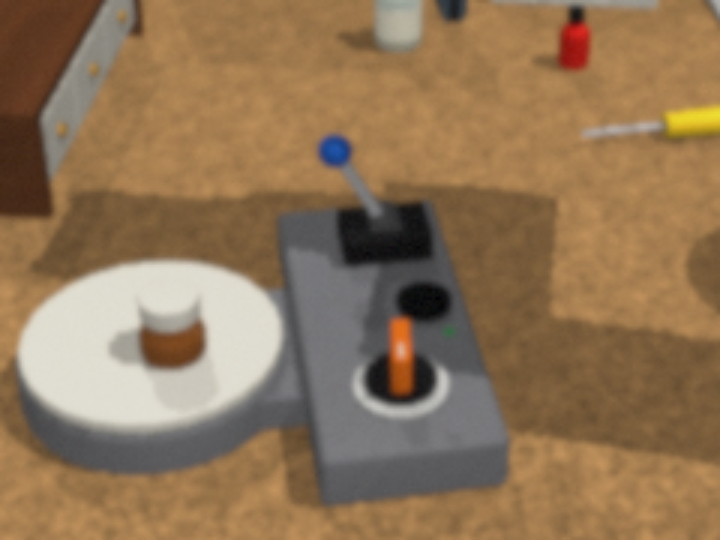

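The ball at (334, 150) now leans well over. It has travelled about 73 mm, which puts the lock at about 0.94 rad. The wing is unchanged and the jar and lens cap have not moved, so I'm handing in.

```bash
python3 -c "
from plant import manip
print(manip.hand_in())"
```

```text
the job is handed in; nothing more can be done
None
```

I handed the job in after about 16 s, with no verdict returned: the screw bottomed at about 0.27 N m measured, was backed off about 90°, the lock lever stands at about 0.94 rad, both are released, and I saw no bystander moved.

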